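Reverse the row of baby-food pots into the drawer insert

ROBOT

A 7-joint arm with a two-finger parallel gripper is mounted at the origin on the work surface. World frame = base frame: x ahead of the robot, y to its left, z up, the work surface at z = 0. Lengths are in m, angles in rad, forces in N, time in s.
With the tool pointing down it reaches from about 0.425 to 0.875 m from the base axis. Payload 8.4 kg.
Tool frame: the origin (TCP) lies between the finger pads; the fingertips stand 11 mm ahead of it and the grasp point (between the pads) lies 8 mm behind it; z points along the fingers, y is the line along which they close (so a half turn about z gives the same grasp; the last joint's range is limited). The gripper opens to 85 mm and grips with 20 to 120 N. Pads are 22 mm wide; open, the fingers measure 114 mm over their backs; the gripper's body (76 mm by 85 mm) begins 54 mm behind the grasp point. The pads swing forward as they close: fully open they stand 13 mm farther back than shut.
Start: joints at [-1.379, 0.333, 0.04, 1.465, -0.013, 1.343, -0.059], TCP at [0.186, 0.623, 0.213] pointing down, gripper open.
Joint ranges: [-2.58, 2.58], [-0.38, 2.09], [-1.3, 1.39], [0.25, 2.4], [-1.5, 4.64], [0.08, 2.09], [-2.65, 2.65]. Speed limits (rad/s): [2.22, 2.22, 2.79, 2.79, 3.14, 3.14, 3.14].

INTERFACE

Orientations are given as a unit quaternion [x, y, z, w].
In Python, from station import bot, imaging gives the robot as it stands.
- The arm moves only by the shell command python3 -m crank 'ROWS' [FORCE]. ROWS is text: rows parted by semicolons, each of 7 numbers parted by spaces: the shift along the world's x, y, z in mm, then the turn, a rotation vector about the world's x, y, z in rad, then the finger opening in mm, from 0 to 85.4. A call has 1 to 10 rows; each row shifts and turns the commanded pose from where the row before left it; what a row does not reach is not made up. A row lasts 1/8 s, in which the tool goes at most 62.5 mm and 10.7 degrees, less where a joint would pass 70% of its speed; a pose out of reach is approached as far as the arm can. A call with a gripper value outside its range is refused whole. The fingers move at their own pace and stop on an object; FORCE is the grip in N (left out, the last holds). Time passes only in rows, so rows that do not move let the fingers close. It gives the time, the measured TCP pose, the force, the opening and the grip force at its end, in the units of the state.
- bot.sense(): the state, without advancing time (a new reading comes with each control period).
- imaging.camera(name): name is "scene" or "top" or "wrist"; returns a dict with "color" (384x512x3 uint8, red, green, blue), "depth" (384x512 float32, m along the optical axis (not along the pixel's ray), 0 where there is no reading), "mtx" (3x3 intrinsics, pixels), "R" (3x3) and "t" (3): a world point X has camera coordinates R X + t. Camera axes: x right, y down, z forward; pixel columns grow to the right and rows downward; lengths in m; the calibration is good to about 2 mm. A picture is of the moment at which its call begins.
- bot.sign_off(): hands the job in; it is judged then, once.
Trained networks look in a picture, given as the dict that the camera call returned (one of the last four; its "shot" number tells which), for a name from the list of things; names that differ only in an ending like _2 or _b are one class to them, and where a whole thing is asked for, a point or a joint stands for the part that bears it (a point fixed in the world has none). Each returns a list of dicts, best first, with "confidence" (0 to 1); they miss things now and then, are a little off and sometimes report something else, mostly with a low value. They report only what shows in the picture. A call takes as long as a camera call.
- imaging.recognise(picture, query): "extent" ([left, top, right, bottom] in pixels, round what is visible of it).
The state is a dict: "time_s": time; "joint_positions": joint angles; "joint_velocities": joint speeds; "effort": joint torques, N m; "ee_pos": TCP position; "ee_rot": TCP orientation; "ft_force": force on the tool from outside, world axes, zero at the start; "moment": the same for the moment, N m; "width": finger opening in m; "finger_force": force on a finger pad.
Only numpy, scipy, OpenCV 4.12 (cv2) and the standard library are available. Lean on these libraries where they do the work, as an engineer would, in place of code of your own. Each camera call takes 0.05 s, during which the arm holds its last target. There are 200 camera calls.

TASK

The four baby-food pots stand on the white board in the order they were filled, and the wooden insert has to be stocked the other way round: move them all into its bays, one pot to a bay, in reverse order, so that the pot beside the board's black end goes into the bay farthest from the insert's black end, the next pot into the next bay, and so on until the last pot stands in the bay beside the insert's black end. Keep the pots upright, set them down rather than drop them, and leave each standing flat on the floor of its bay.

Things in the scene. Friction and masses are not known exactly. Their poses are not given: they have to be found in the camera images.
- board: source rack: white board, fixed, 72 (x) x 254 (y) x 12 mm, edge rails to 18 mm; a black block (18 mm long, 24 mm tall) outside its +y end marks its black end. Origin: centre of the underside, block excluded. The coasters lie along its y axis at x = 0, y = +93, +31, -31, -93 mm. The racks lie one nearer, one farther from the robot, either way round, roughly along world y.
- insert: target rack: wooden drawer insert, fixed, 68 (x) x 254 (y) x 24 mm, four empty open bays in a row; a black block (18 mm long, 24 mm tall) outside its +y end marks its black end. Origin: centre of the underside, block excluded. Bay centres x = 0, y = +93, +31, -31, -93 mm; each 56 x 56 mm inside, floor 6 mm and wall tops 24 mm above the origin, walls 6 mm thick.
- pot_red: a loose, rigid, closed upright baby-food pot, white with a red lid (top 16 mm) and a red band, a plain cylinder 40 mm in diameter and 66 mm tall, 85 to 170 g. Origin: centre of its underside; z along its axis, upwards. Starts upright on the red coaster.
- coaster_red: a fixed red square coaster, 54 x 54 x 4 mm, lying on the board (origin 12 mm above the board's origin); never moves, so it keeps showing where in the row the red pot stood. Origin: centre of its underside.
- pot_yellow: a loose, rigid, closed upright baby-food pot, white with a yellow lid (top 16 mm) and a yellow band, a plain cylinder 40 mm in diameter and 66 mm tall, 85 to 170 g. Origin: centre of its underside; z along its axis, upwards. Starts upright on the yellow coaster.
- coaster_yellow: a fixed yellow square coaster, 54 x 54 x 4 mm, lying on the board (origin 12 mm above the board's origin); never moves, so it keeps showing where in the row the yellow pot stood. Origin: centre of its underside.
- pot_blue: a loose, rigid, closed upright baby-food pot, white with a blue lid (top 16 mm) and a blue band, a plain cylinder 40 mm in diameter and 66 mm tall, 85 to 170 g. Origin: centre of its underside; z along its axis, upwards. Starts upright on the blue coaster.
- coaster_blue: a fixed blue square coaster, 54 x 54 x 4 mm, lying on the board (origin 12 mm above the board's origin); never moves, so it keeps showing where in the row the blue pot stood. Origin: centre of its underside.
- pot_green: a loose, rigid, closed upright baby-food pot, white with a green lid (top 16 mm) and a green band, a plain cylinder 40 mm in diameter and 66 mm tall, 85 to 170 g. Origin: centre of its underside; z along its axis, upwards. Starts upright on the green coaster.
- coaster_green: a fixed green square coaster, 54 x 54 x 4 mm, lying on the board (origin 12 mm above the board's origin); never moves, so it keeps showing where in the row the green pot stood. Origin: centre of its underside.

How it is judged:
By the outcome, as a careful person would: the job done as asked, in the order asked, and still so for the second after the job is handed in, with the robot touching nothing.
It also fails if it takes over 106 s, if anything falls off the work surface, if the arm or the gripper's body presses on something with over 40 N, if the wrist force passes 120 N, or if a joint passes its speed limit or range.

## Working session

There is one attempt and no reset: what is moved stays moved. The work goes in short steps, Python scripts to look and compute and a shell command to move; the robot and the scene stay as the last step left them, time stands still between calls to the robot, and variables do not carry over. Pictures are saved under pics/ and viewed, at most 14 in all, crops included, and the job is handed in when it is done.

```bash
mkdir -p pics; ls
python3 - <<'E'
from station import bot, imaging
import cv2, numpy as np
s=bot.sense(); print({k:np.round(v,3).tolist() for k,v in s.items()})
ims=[imaging.camera(n) for n in ("top","scene")]
cv2.imwrite("pics/a.png",np.vstack([cv2.resize(i["color"][:,:,::-1],(400,300)) for i in ims]))
np.save("top.npy",ims[0],allow_pickle=True)
t=ims[0]; print(t["mtx"],t["R"],t["t"])
E
```

```text
pics
{'time_s': 0.0, 'joint_positions': [-1.379, 0.334, 0.04, 1.466, -0.013, 1.343, -0.058], 'joint_velocities': [-0.0, -0.0, 0.0, -0.002, 0.0, 0.0, 0.001], 'effort': [-0.0, -65.853, 1.366, -40.557, 0.017, 0.012, 0.0], 'ee_pos': [0.186, 0.622, 0.212], 'ee_rot': [0.145, 0.989, -0.001, -0.0], 'ft_force': [0.654, 0.255, 0.77], 'moment': [-0.03, 0.046, -0.015], 'finger_force': 0.0, 'width': 0.086}
[[492.78771641   0.         253.19041329]
 [  0.         492.78771641 202.88812755]
 [  0.           0.           1.        ]] [[-0.02840082 -0.99951239 -0.01297615]
 [-0.9972172   0.02922599 -0.06858345]
 [ 0.06892925  0.01099221 -0.99756099]] [-0.01359937  0.54869833  0.76095495]
```

View pics/a.png

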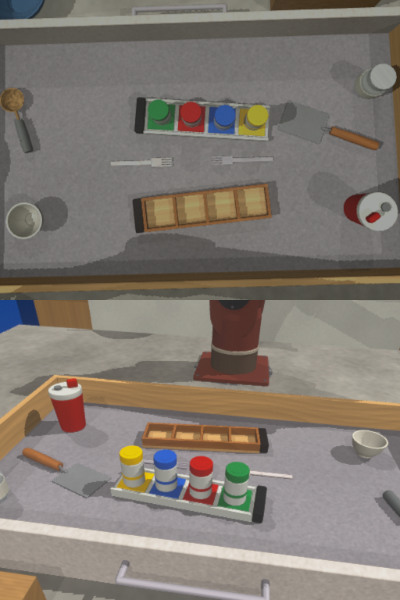

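The top view (displayed at 400x300) shows the board farther away, with its black end at left (+y). From that end the pots run green, red, blue, yellow. The insert is nearer, with its black end also at left. So green goes to bay -93, red to -31, blue to +31 and yellow to +93.

```bash
cat > h.py <<'E'
import numpy as np, cv2
def cloud(p):
    d=p["depth"]; h,w=d.shape; u,v=np.meshgrid(np.arange(w),np.arange(h)); K=p["mtx"]
    c=np.stack([(u-K[0,2])/K[0,0]*d,(v-K[1,2])/K[1,1]*d,d],-1)
    X=(c-p["t"])@p["R"]; X[d==0]=np.nan; return X
def hsv(p): return cv2.cvtColor(p["color"],cv2.COLOR_RGB2HSV)
RNG={"green":(45,80),"red":(174,6),"blue":(105,125),"yellow":(22,34)}
def lids(p):
    X=cloud(p); H=hsv(p); out={}
    for n,(a,b) in RNG.items():
        h=H[...,0]; m=((h>=a)&(h<=b)) if a<b else ((h>=a)|(h<=b))
        m&=(H[...,1]>120)&(X[...,2]>.015)&(X[...,2]<.115)&(X[...,0]>.3)&(X[...,0]<.8)&(abs(X[...,1])<.25)
        if m.sum()<20: continue
        z=np.percentile(X[...,2][m],90); t=m&(abs(X[...,2]-z)<.006)
        q=X[t]; (cx,cy),r=cv2.minEnclosingCircle(q[:,:2].astype(np.float32))
        out[n]=(np.round(q.mean(0),4),np.round([cx,cy,r],4),int(t.sum()))
    return out
E
python3 - <<'E'
import numpy as np,cv2
from h import *
p=np.load("top.npy",allow_pickle=True).item()
X=cloud(p);H=hsv(p)
for k,v in lids(p).items(): print(k,*v)
Z=X[...,2]
for (u,v) in [(256,200),(60,200),(256,340),(256,355),(256,35),(256,50),(500,60),(3,200),(440,268),(485,100)]: print((u,v),np.round(X[v,u],3))
sub=(X[...,0]>.3)&(X[...,0]<.8)&(abs(X[...,1])<.25)
floor=np.nanmedian(Z[sub]); print("floor",floor)
V=H[...,2]
blk=sub&(V<45)&(Z>floor+.015)
n,L,st,c=cv2.connectedComponentsWithStats(blk.astype(np.uint8))
for i in range(1,n):
    if st[i,4]>60:
        q=X[L==i]; print("blk",st[i],np.round(q.mean(0),4),[np.round(a,4) for a in cv2.minAreaRect(q[:,:2].astype(np.float32))])
# insert: raised near region
ys=np.arange(384)[:,None]*np.ones((1,512)); 
m=sub&(Z>floor+.017)&(Z<floor+.032)&(ys>225)&(ys<305)&(V>=45)
m=m.astype(np.uint8); n,L,st,c=cv2.connectedComponentsWithStats(m)
for i in range(1,n):
    if st[i,4]>200:
        q=X[L==i]; print("ins",st[i],np.round(q.mean(0),4),[np.round(a,4) for a in cv2.minAreaRect(q[:,:2].astype(np.float32))])
b=sub&(Z>floor+.008)&(Z<floor+.1)&(ys<225)&(ys>100)
n,L,st,c=cv2.connectedComponentsWithStats(b.astype(np.uint8))
for i in range(1,n):
    if st[i,4]>200:
        q=X[L==i]; print("brd",st[i],np.round(q.mean(0),4),[np.round(a,4) for a in cv2.minAreaRect(q[:,:2].astype(np.float32))])
cv2.imwrite("pics/b.png",cv2.resize(p["color"][100:310,160:370,::-1],(600,600),interpolation=cv2.INTER_CUBIC))
E
```

```text
green [0.6372 0.0417 0.0851] [0.6383 0.0419 0.0196] 530
red [ 0.6316 -0.0195  0.085 ] [ 0.6325 -0.0195  0.02  ] 556
blue [ 0.6234 -0.0828  0.0852] [ 0.6239 -0.083   0.0197] 548
yellow [ 0.6216 -0.1435  0.085 ] [ 0.6222 -0.1439  0.0197] 559
(256, 200) [ 0.554 -0.034  0.003]
(60, 200) [0.563 0.284 0.004]
(256, 340) [ 0.331 -0.027  0.   ]
(256, 355) [ 0.319 -0.027  0.048]
(256, 35) [ 0.803 -0.042  0.061]
(256, 50) [ 0.801 -0.041  0.004]
(500, 60) [ 0.77  -0.437  0.008]
(3, 200) [0.566 0.378 0.002]
(440, 268) [ 0.437 -0.321  0.009]
(485, 100) [ 0.686 -0.376  0.078]
floor 0.0035364516914606343
blk [173 126  14  44 361] [0.6441 0.0843 0.0266] [array([0.6395, 0.0854]), array([0.0172, 0.0688]), np.float64(85.0642)]
ins [ 170  235  178   62 2476] [ 0.4482 -0.022   0.0267] [array([ 0.4491, -0.034 ]), array([0.0681, 0.2727]), np.float64(4.9765)]
brd [ 172  124  174   56 7753] [ 0.625  -0.0398  0.0414] [array([ 0.6296, -0.0405]), array([0.2722, 0.0728]), np.float64(84.6983)]
```

View pics/b.png

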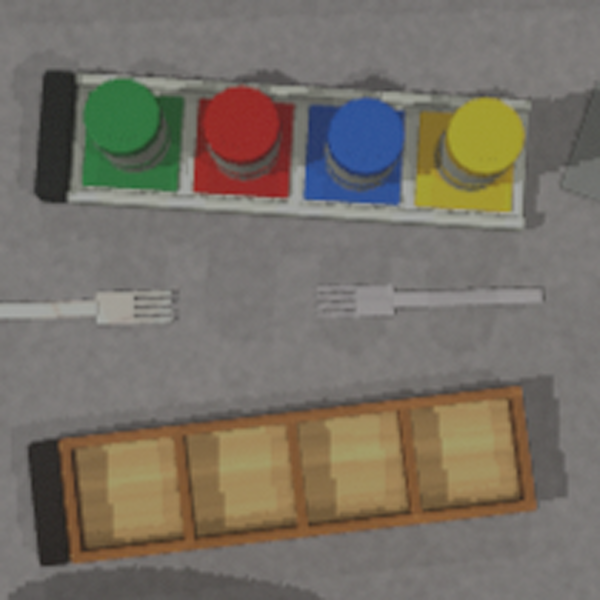

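Pot tops measure 85 mm against an expected 82 mm, so depth has a bias of about +3 mm. The insert's yaw is about +5°, the board's about -5°, and the pots sit slightly off their coaster centres. I'll move above green with the fingers closing along world x, so they stay clear of the neighbours.

```bash
python3 -m crank '36 -46 -4 0 0 -0.131 85; 36 -46 -4 0 0 -0.131 85; 36 -46 -4 0 0 -0.131 85; 36 -46 -4 0 0 -0.131 85; 36 -46 -4 0 0 -0.131 85; 36 -46 -4 0 0 -0.131 85; 36 -46 -4 0 0 -0.131 85; 36 -46 -4 0 0 -0.131 85; 36 -46 -4 0 0 -0.131 85; 36 -46 -4 0 0 -0.131 85' 40
python3 -m crank '31 -40 -7 0 0 0 85; 31 -40 -7 0 0 0 85; 30 -41 -6 0 0 0 85; 0 0 0 0 0 0 85; 0 0 0 0 0 0 85; 0 0 0 0 0 0 85'
python3 - <<'E'
from station import bot, imaging
from h import *
w=imaging.camera("wrist"); t=imaging.camera("scene")
for k,v in lids(w).items(): print("w",k,*v)
for k,v in lids(t).items(): print("s",k,*v)
X=cloud(w);print(np.nanmedian(X[...,2]),X[192,256], bot.sense()["joint_positions"])
cv2.imwrite("pics/c.png",w["color"][:,:,::-1])
E
```

```text
time_s: 1.35
ee_pos: [0.5471, 0.1611, 0.1731]
ee_rot: [0.719, 0.695, -0.0, -0.0]
ft_force: [0.7, 0.2, -0.5]
width: 0.085
finger_force: 0.0
time_s: 2.1
ee_pos: [0.6379, 0.0435, 0.1533]
ee_rot: [0.717, 0.697, 0.0, -0.0]
ft_force: [0.5, 0.1, 0.2]
width: 0.0849
finger_force: 0.0
w green [0.6398 0.0452 0.087 ] [0.6396 0.0441 0.0197] 1428
w red [ 0.6342 -0.0155  0.0869] [ 0.6338 -0.0174  0.0201] 1198
w blue [ 0.6268 -0.0746  0.0867] [ 0.6263 -0.0788  0.0192] 793
w yellow [0.6314 0.03   0.0869] [0.6375 0.0299 0.0125] 5
s green [0.6445 0.0426 0.0857] [0.6418 0.0425 0.02  ] 506
s red [ 0.6382 -0.0184  0.0857] [ 0.6353 -0.0189  0.0203] 507
s blue [ 0.6303 -0.0818  0.0857] [ 0.6269 -0.0822  0.0203] 472
s yellow [ 0.628  -0.1424  0.0856] [ 0.6249 -0.1437  0.0207] 465
0.005921415901057213 [0.64196466 0.04928773 0.08807587] [-0.59385445  0.38762975  0.59244635  1.59374761 -0.22674365  1.22943555
  0.01250492]
```

View pics/c.png

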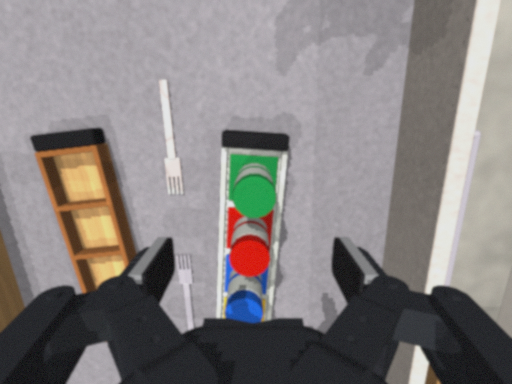

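Wrist, top and scene views agree within about 4 mm on green, at (0.640, 0.043). The gripper straddles the row and the fingers clear the neighbours. I'll descend and grip.

```bash
python3 -m crank '1 0 -30 0 0 0 75; 1 -1 -35 0 0 0 75; 0 0 -20 0 0 0 75; 0 0 -12 0 0 0 75; 0 0 0 0 0 0 75; 0 0 0 0 0 0 75; 0 0 0 0 0 0 30; 0 0 0 0 0 0 30; 0 0 0 0 0 0 30; 0 0 0 0 0 0 30' 40
python3 -m crank '0 0 0 0 0 0 30; 0 0 0 0 0 0 30; 0 0 10 0 0 0 30; 0 0 20 0 0 0 30; 0 0 30 0 0 0 30; 0 0 30 0 0 0 30; 0 0 0 0 0 0 30'
```

```text
time_s: 3.45
ee_pos: [0.6408, 0.0407, 0.0571]
ee_rot: [0.718, 0.696, 0.0, 0.0]
ft_force: [-2.5, -0.6, 5.3]
width: 0.038
finger_force: 39.7
time_s: 4.32
ee_pos: [0.6422, 0.0406, 0.1502]
ee_rot: [0.718, 0.696, 0.002, 0.001]
ft_force: [0.4, 0.5, -1.2]
width: 0.0379
finger_force: 40.4
```

```bash
python3 -m crank '-15 -15 0 0 0 0 30; -30 -30 0 0 0 0 30; -40 -38 0 0 0 0 30; -40 -38 0 0 0 0 30; -30 -30 0 0 0 0 30; -18 -17 0 0 0 0 30; -10 -8 0 0 0 0 30; 0 0 0 0 0 0 30; 0 0 0 0 0 0 30'
cat > look.py <<'E'
import sys
from station import bot, imaging
from h import *
from scipy.optimize import minimize
def insert_fit(p):
    X=cloud(p);H=hsv(p);Z=X[...,2]
    # wall/rim pixels: wood, height 15..35 mm; fit the model outline+dividers
    m=(X[...,0]>.38)&(X[...,0]<.53)&(abs(X[...,1]+.04)<.17)&(Z>.019)&(Z<.034)&(H[...,2]>45)&(H[...,1]>60)
    q=X[m][:,:2]
    xl=np.array([-31,31]);yl=np.array([-124,-62,0,62,124])
    def loss(a):
        c,s=np.cos(a[2]),np.sin(a[2]); d=(q-a[:2])@np.array([[c,-s],[s,c]])*1e3
        e=np.minimum(abs(d[:,:1]-xl).min(1),abs(d[:,1:]-yl).min(1))
        return np.minimum(e,8).mean()
    best=min((minimize(loss,[.450+i,-.043+j,.087],method="Nelder-Mead",options=dict(initial_simplex=np.array([[.450+i,-.043+j,.087],[.454+i,-.043+j,.087],[.450+i,-.039+j,.087],[.450+i,-.043+j,.107]]))) for i in(-.003,.003) for j in (-.003,.003)),key=lambda r:r.fun)
    a=best.x;c,s=np.cos(a[2]),np.sin(a[2])
    print("insert",np.round(a,4),"res",round(best.fun,2),len(q),"bays",[(round(a[0]-s*y,4),round(a[1]+c*y,4)) for y in(-.093,-.031,.031,.093)])
print("tcp",np.round(bot.sense()["ee_pos"],4))
for n in sys.argv[2:]:
    p=imaging.camera(n); print(n)
    for k,v in lids(p).items(): print("  ",k,*v)
    try: insert_fit(p)
    except Exception as e: print(e)
    cv2.imwrite(f"pics/{sys.argv[1]}_{n}.png",p["color"][:,:,::-1])
E
python3 look.py d wrist top scene
```

```text
time_s: 5.45
ee_pos: [0.4583, -0.1343, 0.1464]
ee_rot: [0.717, 0.697, -0.0, 0.0]
ft_force: [-0.0, 0.1, -1.3]
width: 0.0379
finger_force: 40.4
tcp [ 0.4583 -0.1343  0.1464]
wrist
   green [0.6367 0.0261 0.021 ] [0.6362 0.026  0.0271] 1039
   red [ 0.6313 -0.0176  0.0868] [ 0.6333 -0.0178  0.0208] 2646
   blue [ 0.6234 -0.0805  0.0869] [ 0.625  -0.081   0.0204] 2013
   yellow [ 0.6215 -0.1408  0.0868] [ 0.6236 -0.1411  0.0209] 1626
insert [ 0.451  -0.0418  0.0855] res 1.65 4187 bays [(np.float64(0.459), np.float64(-0.1344)), (np.float64(0.4537), np.float64(-0.0727)), (np.float64(0.4484), np.float64(-0.0109)), (np.float64(0.4431), np.float64(0.0509))]
top
   green [0.6364 0.0434 0.0189] [0.6362 0.0437 0.0359] 1026
   red [ 0.6314 -0.0195  0.0851] [ 0.6321 -0.0196  0.0199] 548
   blue [ 0.6234 -0.0827  0.0851] [ 0.6241 -0.0831  0.0198] 550
   yellow [ 0.6216 -0.1434  0.0851] [ 0.622  -0.1436  0.0196] 552
insert [ 0.4501 -0.0431  0.0866] res 1.6 1846 bays [(np.float64(0.4582), np.float64(-0.1357)), (np.float64(0.4528), np.float64(-0.074)), (np.float64(0.4474), np.float64(-0.0122)), (np.float64(0.4421), np.float64(0.0496))]
scene
   green [0.6405 0.0438 0.02  ] [0.6397 0.0436 0.0357] 998
   red [ 0.638  -0.0185  0.0856] [ 0.6353 -0.0194  0.0203] 504
   blue [ 0.6302 -0.0817  0.0857] [ 0.6274 -0.0819  0.0199] 479
   yellow [ 0.628  -0.1423  0.0856] [ 0.6249 -0.1441  0.0207] 472
insert [ 0.4539 -0.0419  0.0871] res 1.4 2082 bays [(np.float64(0.462), np.float64(-0.1345)), (np.float64(0.4566), np.float64(-0.0728)), (np.float64(0.4512), np.float64(-0.011)), (np.float64(0.4458), np.float64(0.0508))]
```

```bash
python3 -c "
import cv2,numpy as np
cv2.imwrite('pics/d.png',np.hstack([cv2.resize(cv2.imread(f'pics/d_{n}.png'),(400,300)) for n in('wrist','scene')]))"
```

```text
(no output)
```

View pics/d.png

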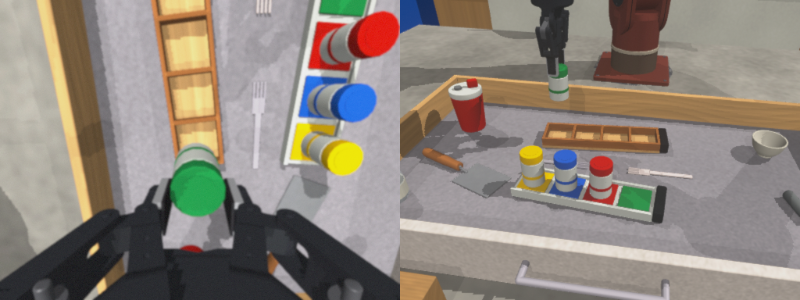

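Green is held upright over the last bay (wrist crop, about 197,180), and the insert fits agree to about 3 mm. I'll lower it and feel for contact.

```bash
python3 -m crank '1 -1 -20 0 0 0 30; 0 -1 -30 0 0 0 30; 0 0 -25 0 0 0 30; 0 0 -12 0 0 0 30; 0 0 -7 0 0 0 30; 0 0 0 0 0 0 30; 0 0 0 0 0 0 30'; python3 -m crank '0 0 -2 0 0 0 30; 0 0 0 0 0 0 30';  python3 -m crank '0 0 -1 0 0 0 30; 0 0 0 0 0 0 30'
```

```text
time_s: 6.48
ee_pos: [0.459, -0.1374, 0.053]
ee_rot: [0.718, 0.696, 0.0, 0.0]
ft_force: [-0.2, 0.3, -1.7]
width: 0.0378
finger_force: 40.5
time_s: 6.72
ee_pos: [0.4585, -0.1373, 0.0504]
ee_rot: [0.718, 0.696, 0.0, 0.0]
ft_force: [0.0, -0.0, -1.3]
width: 0.0381
finger_force: 40.5
time_s: 6.98
ee_pos: [0.4583, -0.1373, 0.0493]
ee_rot: [0.718, 0.696, -0.0, -0.0]
ft_force: [-0.3, -0.6, -1.4]
width: 0.0382
finger_force: 40.5
```

```bash
python3 -m crank '0 0 -1 0 0 0 30; 0 0 0 0 0 0 30'; python3 -m crank '0 0 -1 0 0 0 30; 0 0 0 0 0 0 30';  python3 -m crank '0 0 -1 0 0 0 30; 0 0 0 0 0 0 30'
```

```text
time_s: 7.22
ee_pos: [0.4583, -0.1373, 0.0482]
ee_rot: [0.718, 0.696, -0.0, -0.0]
ft_force: [-0.2, 1.0, -1.1]
width: 0.0382
finger_force: 40.5
time_s: 7.48
ee_pos: [0.4584, -0.1373, 0.0473]
ee_rot: [0.718, 0.696, -0.0, 0.0]
ft_force: [0.1, -0.5, -1.9]
width: 0.038
finger_force: 40.5
time_s: 7.72
ee_pos: [0.4585, -0.1375, 0.047]
ee_rot: [0.718, 0.696, 0.0, -0.0]
ft_force: [-3.8, 1.3, 10.8]
width: 0.0381
finger_force: 41.7
```

Contact came at z≈0.047, as predicted. I'll release, retreat, check, and head for red.

```bash
python3 -m crank '0 0 0 0 0 0 46; 0 0 0 0 0 0 55; 0 0 0 0 0 0 75; 0 0 0 0 0 0 75; 0 0 15 0 0 0 75; 0 0 40 0 0 0 75; 0 0 45 0 0 0 75'
python3 -m crank '25 17 0 0 0 0 75; 45 31 0 0 0 0 75; 45 31 0 0 0 0 75; 40 27 0 0 0 0 75; 20 13 0 0 0 0 75; 0 0 0 0 0 0 75; 0 0 0 0 0 0 75'
python3 look.py e top wrist
```

```text
time_s: 8.6
ee_pos: [0.458, -0.1376, 0.1481]
ee_rot: [0.718, 0.696, -0.0, -0.0]
ft_force: [1.3, 1.1, 0.5]
width: 0.0749
finger_force: 0.0
time_s: 9.48
ee_pos: [0.6329, -0.0193, 0.1469]
ee_rot: [0.718, 0.696, -0.0, 0.0]
ft_force: [0.0, 1.1, 0.4]
width: 0.0752
finger_force: 0.0
tcp [ 0.6329 -0.0193  0.1469]
top
   green [ 0.4561 -0.1354  0.0752] [ 0.4561 -0.1356  0.0187] 516
   blue [ 0.6218 -0.0898  0.0851] [ 0.6232 -0.0847  0.019 ] 309
   yellow [ 0.6214 -0.1433  0.0851] [ 0.6218 -0.1434  0.0195] 547
insert [ 0.45   -0.0425  0.0879] res 1.58 906 bays [(np.float64(0.4581), np.float64(-0.1351)), (np.float64(0.4527), np.float64(-0.0734)), (np.float64(0.4472), np.float64(-0.0116)), (np.float64(0.4418), np.float64(0.0502))]
wrist
   green [0.6386 0.0459 0.0209] [0.6388 0.0454 0.0354] 2548
   red [ 0.6338 -0.0159  0.087 ] [ 0.6336 -0.0171  0.0198] 1514
   blue [ 0.6261 -0.0791  0.0869] [ 0.6255 -0.0808  0.02  ] 1242
   yellow [ 0.6248 -0.1342  0.0866] [ 0.6247 -0.1387  0.0194] 752
insert [ 0.4533 -0.0403  0.0868] res 1.56 5716 bays [(np.float64(0.4613), np.float64(-0.1329)), (np.float64(0.4559), np.float64(-0.0711)), (np.float64(0.4506), np.float64(-0.0094)), (np.float64(0.4452), np.float64(0.0524))]
```

View pics/e_top.png

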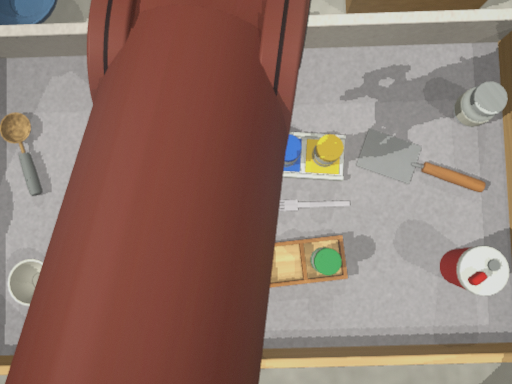

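Green stands in the bottom bay at pixel (327,262), its top at 75 mm (72 expected plus the bias). Red is next.

```bash
python3 -m crank '1 0 -30 0 0 0 75; 0 0 -33 0 0 0 75; 0 0 -18 0 0 0 75; 0 0 -9 0 0 0 75; 0 0 0 0 0 0 75; 0 0 0 0 0 0 75; 0 0 0 0 0 0 30; 0 0 0 0 0 0 30; 0 0 0 0 0 0 30; 0 0 0 0 0 0 30' 40
python3 -m crank '0 0 0 0 0 0 30; 0 0 0 0 0 0 30; 0 0 10 0 0 0 30; 0 0 20 0 0 0 30; 0 0 30 0 0 0 30; 0 0 30 0 0 0 30; 0 0 0 0 0 0 30'
python3 -m crank '-15 -4 0 0 0 0 30; -30 -9 0 0 0 0 30; -40 -12 0 0 0 0 30; -40 -12 0 0 0 0 30; -30 -9 0 0 0 0 30; -16 -5 0 0 0 0 30; -8 -3 0 0 0 0 30; 0 0 0 0 0 0 30; 0 0 0 0 0 0 30'
python3 look.py f wrist
```

```text
time_s: 10.82
ee_pos: [0.6347, -0.0183, 0.057]
ee_rot: [0.718, 0.696, 0.0, 0.0]
ft_force: [-1.5, 0.3, 6.4]
width: 0.0383
finger_force: 39.7
time_s: 11.7
ee_pos: [0.6362, -0.0186, 0.1501]
ee_rot: [0.718, 0.696, 0.002, 0.002]
ft_force: [0.6, -0.1, -0.3]
width: 0.0377
finger_force: 40.3
time_s: 12.82
ee_pos: [0.4559, -0.0721, 0.1464]
ee_rot: [0.718, 0.697, -0.0, 0.0]
ft_force: [-0.2, -0.4, -1.1]
width: 0.0382
finger_force: 40.3
tcp [ 0.4559 -0.0721  0.1464]
wrist
   green [0.6376 0.0457 0.0209] [0.6377 0.045  0.0358] 3133
   red [ 0.632  -0.0159  0.0209] [ 0.5715 -0.0463  0.1034] 2659
   blue [ 0.6234 -0.0797  0.0868] [ 0.6249 -0.0801  0.0203] 1612
   yellow [ 0.6215 -0.14    0.0868] [ 0.6235 -0.1419  0.0205] 1335
insert [ 0.4511 -0.0414  0.0867] res 1.71 4202 bays [(np.float64(0.4591), np.float64(-0.1341)), (np.float64(0.4537), np.float64(-0.0723)), (np.float64(0.4484), np.float64(-0.0106)), (np.float64(0.443), np.float64(0.0512))]
```

View pics/f_wrist.png

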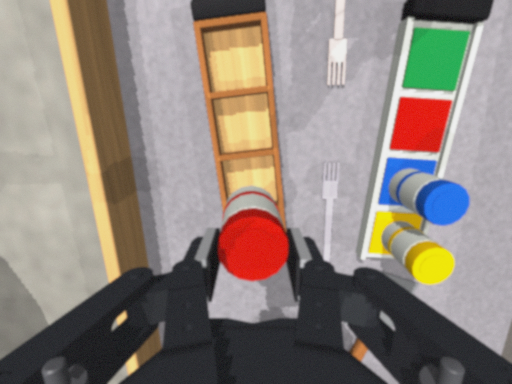

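Red is held upright at (253,245) over the third bay from the black end. I'll lower, release, and go to blue.

```bash
python3 -m crank '-1 -1 -20 0 0 0 30; 0 0 -30 0 0 0 30; 0 0 -25 0 0 0 30; 0 0 -12 0 0 0 30; 0 0 -7 0 0 0 30; 0 0 -2 0 0 0 30; 0 0 -1 0 0 0 30; 0 0 -1 0 0 0 30; 0 0 -1 0 0 0 30; 0 0 0 0 0 0 30'; python3 -m crank '0 0 -1 0 0 0 30; 0 0 0 0 0 0 30'
```

```text
time_s: 14.12
ee_pos: [0.4544, -0.0733, 0.0474]
ee_rot: [0.718, 0.696, 0.0, -0.0]
ft_force: [-0.1, -0.1, -0.7]
width: 0.0383
finger_force: 40.4
time_s: 14.38
ee_pos: [0.4546, -0.0733, 0.0469]
ee_rot: [0.718, 0.696, 0.0, -0.0]
ft_force: [-3.7, 0.6, 9.1]
width: 0.0384
finger_force: 41.4
```

```bash
python3 -m crank '0 0 0 0 0 0 46; 0 0 0 0 0 0 55; 0 0 0 0 0 0 75; 0 0 0 0 0 0 75; 0 0 15 0 0 0 75; 0 0 40 0 0 0 75; 0 0 45 0 0 0 75'
python3 -m crank '25 -1 0 0 0 0 75; 45 -2 0 0 0 0 75; 45 -3 0 0 0 0 75; 40 -2 0 0 0 0 75; 16 -1 0 0 0 0 75; 0 0 0 0 0 0 75; 0 0 0 0 0 0 75'
python3 look.py g wrist scene
```

```text
time_s: 15.25
ee_pos: [0.454, -0.0737, 0.1481]
ee_rot: [0.718, 0.696, -0.0, 0.0]
ft_force: [1.4, 0.7, 0.6]
width: 0.0752
finger_force: 0.0
time_s: 16.12
ee_pos: [0.6247, -0.0825, 0.1468]
ee_rot: [0.718, 0.696, -0.0, -0.0]
ft_force: [-0.2, 0.6, -0.6]
width: 0.0751
finger_force: 0.0
tcp [ 0.6247 -0.0825  0.1468]
wrist
   green [ 0.4603 -0.1322  0.0767] [ 0.4589 -0.1336  0.0194] 1222
   red [ 0.4559 -0.0715  0.0767] [ 0.4539 -0.0723  0.0202] 1527
   blue [ 0.6258 -0.0798  0.087 ] [ 0.6256 -0.0805  0.0199] 1516
   yellow [ 0.6239 -0.1403  0.0869] [ 0.6234 -0.1424  0.0203] 1294
insert [ 0.4533 -0.0412  0.0869] res 1.76 6920 bays [(np.float64(0.4613), np.float64(-0.1338)), (np.float64(0.456), np.float64(-0.0721)), (np.float64(0.4506), np.float64(-0.0103)), (np.float64(0.4452), np.float64(0.0515))]
scene
   green [0.6404 0.0438 0.0199] [0.6391 0.0436 0.0363] 1000
   red [ 0.4594 -0.073   0.0752] [ 0.4556 -0.0732  0.0208] 288
   blue [ 0.6302 -0.0818  0.0856] [ 0.627  -0.0816  0.0209] 477
   yellow [ 0.628  -0.1422  0.0856] [ 0.6242 -0.1426  0.0212] 475
insert [ 0.4539 -0.0419  0.0873] res 1.89 1960 bays [(np.float64(0.462), np.float64(-0.1345)), (np.float64(0.4566), np.float64(-0.0728)), (np.float64(0.4512), np.float64(-0.011)), (np.float64(0.4458), np.float64(0.0508))]
```

View pics/g_scene.png

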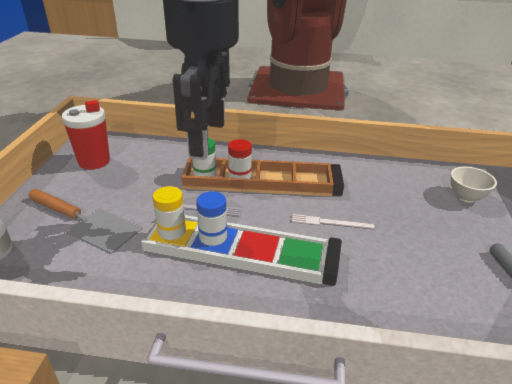

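Green and red stand upright in their bays in the scene view, at (204,160) and (240,160). Blue is next, into bay +31.

```bash
python3 -m crank '1 1 -30 0 0 0 75; 0 0 -33 0 0 0 75; 0 0 -18 0 0 0 75; 0 0 -9 0 0 0 75; 0 0 0 0 0 0 75; 0 0 0 0 0 0 75; 0 0 0 0 0 0 30; 0 0 0 0 0 0 30; 0 0 0 0 0 0 30; 0 0 0 0 0 0 30' 40
python3 -m crank '0 0 0 0 0 0 30; 0 0 0 0 0 0 30; 0 0 10 0 0 0 30; 0 0 20 0 0 0 30; 0 0 30 0 0 0 30; 0 0 30 0 0 0 30; 0 0 0 0 0 0 30'
python3 -m crank '-15 6 0 0 0 0 30; -30 12 0 0 0 0 30; -40 16 0 0 0 0 30; -40 16 0 0 0 0 30; -30 12 0 0 0 0 30; -15 6 0 0 0 0 30; -6 2 0 0 0 0 30; 0 0 0 0 0 0 30; 0 0 0 0 0 0 30'
python3 look.py i wrist
```

```text
time_s: 17.48
ee_pos: [0.6267, -0.0814, 0.057]
ee_rot: [0.718, 0.696, 0.0, 0.0]
ft_force: [-1.0, 0.7, 5.7]
width: 0.0381
finger_force: 39.7
time_s: 18.35
ee_pos: [0.6281, -0.0818, 0.1499]
ee_rot: [0.718, 0.696, 0.002, 0.002]
ft_force: [-0.7, -0.4, -1.6]
width: 0.0384
finger_force: 40.4
time_s: 19.48
ee_pos: [0.4509, -0.0117, 0.1463]
ee_rot: [0.718, 0.696, -0.0, 0.0]
ft_force: [0.0, 0.8, -2.7]
width: 0.038
finger_force: 40.5
tcp [ 0.4509 -0.0117  0.1463]
wrist
   green [ 0.4578 -0.1298  0.0767] [ 0.4575 -0.1332  0.0195] 925
   red [ 0.632  -0.0156  0.0209] [ 0.6323 -0.0162  0.0361] 2220
   blue [ 0.6263 -0.077   0.0209] [ 0.6264 -0.0772  0.0363] 1873
   yellow [ 0.6299 -0.1277  0.0857] [ 0.63   -0.1315  0.0156] 200
insert [ 0.4509 -0.0405  0.0852] res 1.69 2959 bays [(np.float64(0.4588), np.float64(-0.1331)), (np.float64(0.4535), np.float64(-0.0714)), (np.float64(0.4483), np.float64(-0.0096)), (np.float64(0.443), np.float64(0.0522))]
```

View pics/i_wrist.png

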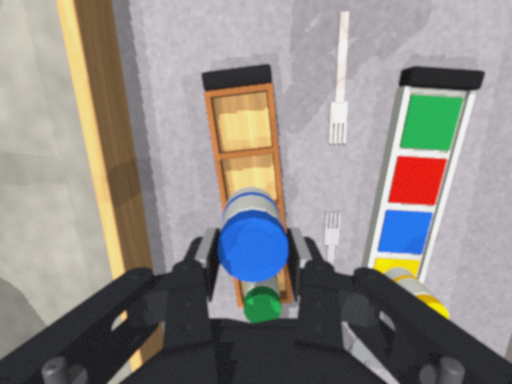

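Blue is held upright at (253,243) over the second bay from the black end. I'll lower it.

```bash
python3 -m crank '0 0 -20 0 0 0 30; 0 0 -30 0 0 0 30; 0 0 -25 0 0 0 30; 0 0 -12 0 0 0 30; 0 0 -7 0 0 0 30; 0 0 -2 0 0 0 30; 0 0 -1 0 0 0 30; 0 0 -1 0 0 0 30; 0 0 -1 0 0 0 30; 0 0 0 0 0 0 30'; python3 -m crank '0 0 -1 0 0 0 30; 0 0 0 0 0 0 30'
```

```text
time_s: 20.78
ee_pos: [0.4504, -0.0113, 0.0474]
ee_rot: [0.718, 0.696, 0.0, -0.0]
ft_force: [1.1, 0.2, -1.9]
width: 0.0379
finger_force: 40.6
time_s: 21.02
ee_pos: [0.4506, -0.0112, 0.0469]
ee_rot: [0.718, 0.696, 0.0, -0.0]
ft_force: [-4.0, -0.4, 9.4]
width: 0.038
finger_force: 41.6
```

```bash
python3 -m crank '0 0 0 0 0 0 46; 0 0 0 0 0 0 55; 0 0 0 0 0 0 75; 0 0 0 0 0 0 75; 0 0 15 0 0 0 75; 0 0 40 0 0 0 75; 0 0 45 0 0 0 75'
python3 -m crank '25 -19 0 0 0 0 75; 45 -34 0 0 0 0 75; 45 -34 0 0 0 0 75; 40 -30 0 0 0 0 75; 18 -14 0 0 0 0 75; 0 0 0 0 0 0 75; 0 0 0 0 0 0 75'
python3 look.py j wrist top
```

```text
time_s: 21.9
ee_pos: [0.4501, -0.0118, 0.1481]
ee_rot: [0.718, 0.696, -0.0, 0.0]
ft_force: [1.1, 0.8, -0.4]
width: 0.0752
finger_force: 0.0
time_s: 22.78
ee_pos: [0.6229, -0.1418, 0.1468]
ee_rot: [0.718, 0.696, 0.0, -0.0]
ft_force: [-1.2, 1.2, -0.5]
width: 0.0751
finger_force: 0.0
tcp [ 0.6229 -0.1418  0.1468]
wrist
   green [ 0.4602 -0.1331  0.0768] [ 0.4588 -0.1339  0.0196] 1448
   red [ 0.4558 -0.0722  0.0768] [ 0.4544 -0.0726  0.02  ] 1874
   blue [ 0.4521 -0.0117  0.0768] [ 0.4504 -0.0112  0.0204] 2354
   yellow [ 0.6238 -0.141   0.0869] [ 0.6236 -0.1421  0.0199] 1538
insert [ 0.4533 -0.0414  0.0867] res 2.05 4823 bays [(np.float64(0.4613), np.float64(-0.1341)), (np.float64(0.456), np.float64(-0.0723)), (np.float64(0.4506), np.float64(-0.0106)), (np.float64(0.4452), np.float64(0.0512))]
top
   green [0.6363 0.0437 0.0189] [0.636  0.0443 0.0353] 1017
   red [ 0.6306 -0.0184  0.0189] [ 0.6306 -0.0186  0.036 ] 1068
   blue [ 0.6305 -0.0647  0.0189] [ 0.6261 -0.0672  0.0287] 397
insert [ 0.4495 -0.043   0.0801] res 1.7 660 bays [(np.float64(0.457), np.float64(-0.1357)), (np.float64(0.452), np.float64(-0.0739)), (np.float64(0.4471), np.float64(-0.0121)), (np.float64(0.4421), np.float64(0.0497))]
```

View pics/j_wrist.png

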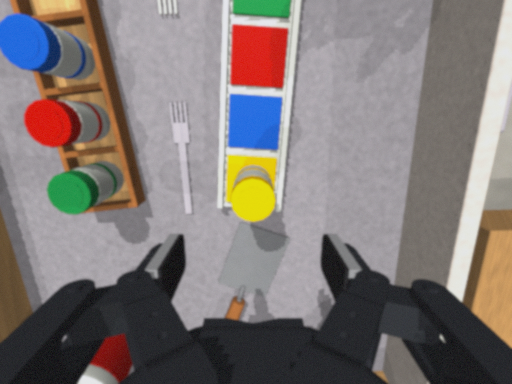

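Three pots are in their bays, and yellow at (253,193) is under the gripper. Last pick, then carry to bay +93.

```bash
python3 -m crank '1 -1 -30 0 0 0 75; 0 0 -33 0 0 0 75; 0 0 -18 0 0 0 75; 0 0 -9 0 0 0 75; 0 0 0 0 0 0 75; 0 0 0 0 0 0 75; 0 0 0 0 0 0 30; 0 0 0 0 0 0 30; 0 0 0 0 0 0 30; 0 0 0 0 0 0 30' 40
python3 -m crank '0 0 0 0 0 0 30; 0 0 0 0 0 0 30; 0 0 10 0 0 0 30; 0 0 20 0 0 0 30; 0 0 30 0 0 0 30; 0 0 30 0 0 0 30; 0 0 0 0 0 0 30'
python3 -m crank '-15 16 0 0 0 0 30; -30 32 0 0 0 0 30; -39 42 0 0 0 0 30; -39 42 0 0 0 0 30; -30 32 0 0 0 0 30; -17 18 0 0 0 0 30; -10 11 0 0 0 0 30; 0 0 0 0 0 0 30; 0 0 0 0 0 0 30'
python3 look.py k wrist
```

```text
time_s: 24.12
ee_pos: [0.6247, -0.1435, 0.057]
ee_rot: [0.718, 0.696, 0.0, 0.0]
ft_force: [-1.9, 0.4, 5.8]
width: 0.0378
finger_force: 39.8
time_s: 25.0
ee_pos: [0.626, -0.1441, 0.15]
ee_rot: [0.718, 0.696, 0.002, 0.002]
ft_force: [-1.2, 0.1, -1.6]
width: 0.0382
finger_force: 40.4
time_s: 26.12
ee_pos: [0.4447, 0.049, 0.1464]
ee_rot: [0.718, 0.696, 0.0, 0.0]
ft_force: [-0.7, 0.2, -0.8]
width: 0.0383
finger_force: 40.5
tcp [0.4447 0.049  0.1464]
wrist
   green [0.6377 0.0463 0.0209] [0.6378 0.0458 0.0359] 2171
   red [ 0.4533 -0.0684  0.0767] [ 0.4536 -0.0716  0.0197] 960
   blue [ 0.6307 -0.0713  0.0209] [ 0.6265 -0.0779  0.0361] 1205
   yellow [ 0.5085 -0.0704  0.028 ] [ 0.5369 -0.0929  0.0762] 4
insert [ 0.4507 -0.0396  0.0857] res 1.71 1827 bays [(np.float64(0.4586), np.float64(-0.1322)), (np.float64(0.4533), np.float64(-0.0705)), (np.float64(0.448), np.float64(-0.0087)), (np.float64(0.4427), np.float64(0.0531))]
```

View pics/k_wrist.png

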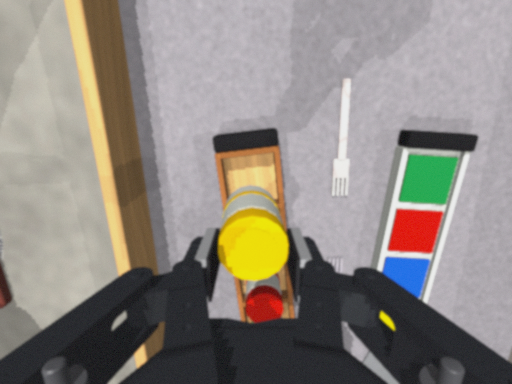

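Yellow is held upright at (253,243) over the bay beside the black end. I'll shift y by +1.5 mm and lower it.

```bash
python3 -m crank '0 1 -20 0 0 0 30; 0 1 -30 0 0 0 30; 0 0 -25 0 0 0 30; 0 0 -12 0 0 0 30; 0 0 -7 0 0 0 30; 0 0 -2 0 0 0 30; 0 0 -1 0 0 0 30; 0 0 -1 0 0 0 30; 0 0 -1 0 0 0 30; 0 0 0 0 0 0 30'; python3 -m crank '0 0 -1 0 0 0 30; 0 0 0 0 0 0 30'
```

```text
time_s: 27.42
ee_pos: [0.4444, 0.0517, 0.0474]
ee_rot: [0.718, 0.696, 0.0, -0.0]
ft_force: [-0.4, -0.2, -0.7]
width: 0.0381
finger_force: 40.6
time_s: 27.68
ee_pos: [0.4445, 0.0519, 0.0469]
ee_rot: [0.718, 0.696, 0.0, -0.0]
ft_force: [-3.0, -0.9, 10.5]
width: 0.0379
finger_force: 41.7
```

```bash
python3 -m crank '0 0 0 0 0 0 46; 0 0 0 0 0 0 55; 0 0 0 0 0 0 75; 0 0 0 0 0 0 75; 0 0 15 0 0 0 75; 0 0 40 0 0 0 75; 0 0 45 0 0 0 75; 0 0 20 0 0 0 75'
python3 -m crank '0 40 5 0 0 0 75; 0 50 5 0 0 0 75; 0 50 5 0 0 0 75; 0 50 5 0 0 0 75; 0 50 5 0 0 0 75; 0 40 0 0 0 0 75; 0 0 0 0 0 0 75; 0 0 0 0 0 0 75'
python3 look.py l top scene
python3 -c "
import cv2,numpy as np
cv2.imwrite('pics/l.png',np.hstack([cv2.resize(cv2.imread(f'pics/l_{n}.png'),(400,300)) for n in('top','scene')]))"
```

```text
time_s: 28.68
ee_pos: [0.4456, 0.0515, 0.1696]
ee_rot: [0.718, 0.696, 0.002, 0.0]
ft_force: [-0.4, -0.0, -0.6]
width: 0.0748
finger_force: 0.0
time_s: 29.68
ee_pos: [0.4446, 0.3309, 0.192]
ee_rot: [0.718, 0.696, 0.0, 0.0]
ft_force: [0.0, -0.2, 0.5]
width: 0.0751
finger_force: 0.0
tcp [0.4446 0.3309 0.192 ]
top
   green [ 0.4562 -0.1353  0.0754] [ 0.4562 -0.1357  0.0192] 536
   red [ 0.4525 -0.074   0.0752] [ 0.4526 -0.0741  0.0196] 565
   blue [ 0.4484 -0.013   0.0752] [ 0.4483 -0.0128  0.0196] 548
   yellow [0.4426 0.0506 0.075 ] [0.4424 0.0506 0.0199] 577
insert [ 0.4501 -0.0429  0.087 ] res 1.75 2185 bays [(np.float64(0.4582), np.float64(-0.1356)), (np.float64(0.4528), np.float64(-0.0738)), (np.float64(0.4474), np.float64(-0.012)), (np.float64(0.442), np.float64(0.0497))]
scene
   green [ 0.4637 -0.134   0.0755] [ 0.4609 -0.1359  0.02  ] 255
   red [ 0.4592 -0.0731  0.0753] [ 0.455  -0.0737  0.0203] 283
   blue [ 0.4554 -0.0122  0.0753] [ 0.4516 -0.0132  0.0203] 277
   yellow [0.4491 0.0513 0.0753] [0.445  0.0517 0.0208] 285
insert [ 0.4538 -0.0418  0.0865] res 2.51 1828 bays [(np.float64(0.4619), np.float64(-0.1345)), (np.float64(0.4565), np.float64(-0.0727)), (np.float64(0.4511), np.float64(-0.011)), (np.float64(0.4458), np.float64(0.0508))]
```

View pics/l.png

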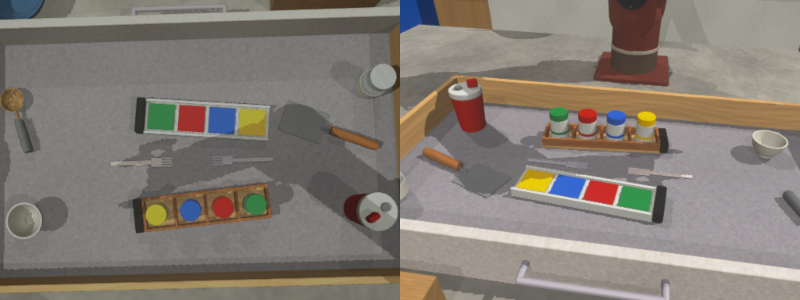

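All four pots are upright, within 2 mm of their bay centres and level at 75 mm. From the insert's black end they run yellow, blue, red, green, which is the reverse order asked for. The robot is clear, so I'm handing in.

```bash
python3 -c "
from station import bot
print(bot.sign_off())"
```

```text
the job is handed in; nothing more can be done
None
```

The job is handed in: all four pots stand upright and flat in the insert's bays in reverse order (yellow, blue, red, green from its black end), done in about 30 s of the 106 s allowed.

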